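# Pack a toy tugboat kit into its tray

### The job

Pack one toy tugboat kit into the kit tray: put the pointed hull, the cabin block, the round funnel and the long keel strip each into the recess of its own shape, flat on the recess floor inside the rim, the hull's bow towards the recess's point the cabin and the funnel standing upright with their holes up. The uncut rectangular hull blank and the short offcut strip do not belong to the kit: leave them where they lie.

Things in the scene. Friction and masses are not known exactly. Their poses are not given: they have to be found in the camera images.
- hull_mid (a point): boat hull of plain beech, 96 mm long (x), 44 mm wide (y), 26 mm thick: straight sides and a square stern, with a pointed 90 degree bow at its +x end (side corners 22 mm behind the tip); a small dark hole in the deck. The point is the centre of its length, width and thickness; z up. Lies flat on the table, yaw within 0.4 rad of the world's.
- cabin_mid (a point): cabin block of beech, 44 (x) x 34 (y) x 32 mm high, with a round dark hole in its top and round windows. The point is its centre; z up. Stands on the table.
- funnel_mid (a point): round beech funnel, a cylinder 30 mm in diameter and 46 mm high, standing upright, dark bore in its top. The point is its centre; z is its axis.
- keel_mid (a point): long keel strip of beech, 96 (x) x 18 x 18 mm, lying flat. The point is its centre; z up.
- blank_mid (a point): look-alike, stays where it lies: uncut hull blank of beech, a plain rectangular block 96 (x) x 44 x 26 mm with no pointed bow. The point is its centre.
- offcut_mid (a point): look-alike, stays where it lies: short offcut strip of beech, 55 (x) x 18 x 18 mm. The point is its centre.
- hull_nest: hull recess, one of four fixed plates (128 x 84 mm) in a fixed tray with 15 mm walls; any quarter. Recess: the hull's outline with 8 mm to spare all round, its point at +x, centred on the plate, inside a rim 5 mm high, 4 mm wide. Origin: centre of the plate's underside, 5 mm above the table; recess floor 6 mm, rim top 11 mm above the origin. x along the plate's long side, z up.
- cabin_nest: cabin recess, one of four fixed plates (128 x 84 mm) in a fixed tray with 15 mm walls; any quarter. Recess: a short rectangle 60 (x) x 50 (y) mm, centred on the plate, inside a rim 5 mm high, 4 mm wide. Origin: centre of the plate's underside, 5 mm above the table; recess floor 6 mm, rim top 11 mm above the origin. x along the plate's long side, z up.
- funnel_nest: funnel recess, one of four fixed plates (128 x 84 mm) in a fixed tray with 15 mm walls; any quarter. Recess: a circle 46 mm in diameter, centred on the plate, inside a rim 5 mm high, 4 mm wide. Origin: centre of the plate's underside, 5 mm above the table; recess floor 6 mm, rim top 11 mm above the origin. x along the plate's long side, z up.
- keel_nest: keel recess, one of four fixed plates (128 x 84 mm) in a fixed tray with 15 mm walls; any quarter. Recess: a long narrow rectangle 112 (x) x 34 (y) mm, centred on the plate, inside a rim 5 mm high, 4 mm wide. Origin: centre of the plate's underside, 5 mm above the table; recess floor 6 mm, rim top 11 mm above the origin. x along the plate's long side, z up.
Things that resemble listed ones, but are neither listed nor needed, are in the scene too. What is shaped like the part that bears keel_mid but black or white is not meant.

How it is judged:
At the end, for the whole second after the job is handed in: Hull, cabin, funnel and keel strip each rest on the floor of their own recess, inside its rim: centre within 14 mm of the recess centre, height right to about 2.5 mm, upright and flat (the keel strip on any of its long sides) within 0.05 rad, at rest (horizontal distance between hull_mid and hull_nest below 0.014 m and z of hull_mid in the frame of hull_nest between 0.016 and 0.0215 m and angle between each of hull_mid, cabin_mid, funnel_mid's own z axis and vertical below 0.05 rad and linear speed of each of hull, cabin, funnel, keel below 0.02 m/s and horizontal distance between cabin_mid and cabin_nest below 0.014 m and z of cabin_mid in the frame of cabin_nest between 0.019 and 0.0245 m and horizontal distance between funnel_mid and funnel_nest below 0.014 m and z of funnel_mid in the frame of funnel_nest between 0.026 and 0.0315 m and horizontal distance between keel_mid and keel_nest below 0.014 m and z of keel_mid in the frame of keel_nest between 0.012 and 0.0175 m and angle between keel_mid's own x axis and vertical between 1.52 and 1.62 rad); the robot touches nothing.
It fails at once if the uncut hull blank is moved more than 40 mm from where it lay (distance of blank_mid from where it was at the start of the episode above 0.04 m).
It fails at once if the short offcut strip is moved more than 40 mm from where it lay (distance of offcut_mid from where it was at the start of the episode above 0.04 m).
It also fails if it takes over 96 s, if anything falls off the work surface, if the arm or the gripper's body presses on something with over 40 N, if the wrist force passes 120 N, or if a joint passes its speed limit or range.

### The arm

A 6-joint arm with a two-finger parallel gripper is mounted at the origin on the work surface. World frame = base frame: x ahead of the robot, y to its left, z up, the work surface at z = 0. Lengths are in m, angles in rad, forces in N, time in s.
With the tool pointing down it reaches from about 0.275 to 0.85 m from the base axis. Payload 5.2 kg.
Tool frame: the origin (TCP) lies midway between the tips of the shut fingers; the grasp point (between the pads) lies 19 mm behind it (robot.grip_depth is the distance from the TCP to the grasp point, in m); z points along the fingers, y is the line along which they close (so a half turn about z gives the same grasp; the last joint's range is limited). The gripper opens to 85 mm and grips with 20 to 120 N. Pads are 22 mm wide; open, the fingers measure 114 mm over their backs; the gripper's body (76 mm by 85 mm) begins 54 mm behind the grasp point. The pads swing forward as they close: fully open they stand 13 mm farther back than shut.
Start: joints at [-1.446, 0.259, 1.535, -0, 1.348, -0.203], TCP at [0.177, -0.521, 0.231] pointing down, gripper open.
Joint ranges: [-3.14, 3.14], [-0.91, 2.08], [0.19, 2.58], [-1.22, 4.36], [0.22, 2.71], [-3.12, 3.12]. Speed limits (rad/s): [2.57, 2.57, 3.14, 3.14, 3.14, 3.14].

### API

Orientations are given as a unit quaternion [x, y, z, w].
In Python, from plant import readout, vision, finish_job, spotter, robot gives the robot as it stands.
- The arm moves only by the tool play_rows, never from a script. Its argument "deltas" is a list that holds one entry, the list of rows, each a list of 7 numbers: the gripper command: -1 is fully open, 1 is shut, values between are in proportion, then the shift along the tool's x, y, z in units of 250 mm (1.0 is 250 mm), then the turn, a rotation vector about the tool's x, y, z in units of pi rad (1.0 is pi rad). A call has exactly 5 rows; each row is the pose to reach, as a shift and turn from the pose commanded when the call began, along the tool's axes at that moment, turning the shorter way round; what a row does not reach only later rows make up. A row lasts 1/8 s, in which the tool goes at most 62.5 mm and 10.7 degrees, less where a joint would pass 70% of its speed; a pose out of reach is approached as far as the arm can. A call with a number of a shift or a turn outside -1 to 1 is refused whole. A call with a gripper value outside its range is refused whole. The fingers move at their own pace and stop on an object; the grip force is fixed at half the most. Time passes only in rows, so rows that repeat a pose let the fingers close, or fill a call up. It gives the time, the measured TCP pose, the force, the opening and the grip force at its end, in the units of the state.
- readout.observe(): the state, without advancing time (a new reading comes with each control period).
- vision.capture(name): name is "scene" or "top" or "wrist"; returns the picture (480x640x3 uint8, red, green, blue); there is no depth.
- vision.camera_info(name): a dict with "fx", "fy", "cx", "cy" (pixels), "rvec" (rotation vector, rad) and "tvec" (3), from world to camera coordinates, as OpenCV has them; the wrist camera has in their place "tool_from_camera" (4x4, takes a point from camera to tool coordinates, whose origin is the TCP and whose axes are the flange's). Camera axes: x right, y down, z forward; pixel columns grow to the right and rows downward; lengths in m; the calibration is good to about 2 mm. A picture is of the moment at which its call begins: read the wrist's pose just before it. camera_info takes no time and is no camera call.
- finish_job(): hands the job in; it is judged then, once.
Trained networks look in the newest picture that a camera, given by its name, has taken for a name from the list of things; names that differ only in an ending like _2 or _b are one class to them, and where a whole thing is asked for, a point or a joint stands for the part that bears it (a point fixed in the world has none). Each returns a list of dicts, best first, with "score" (0 to 1); they miss things now and then, are a little off and sometimes report something else, mostly with a low value. They report only what shows in the picture. A call takes as long as a camera call. They do not tell look-alikes from the thing itself.
- spotter.masks_of(camera, name): "mask" (480x640 bool, what is visible of it) and "bbox" ([left, top, width, height] in pixels, round what is visible of it).
The state is a dict: "time_s": time; "joints": joint angles; "dq": joint speeds; "joint_torque": joint torques, N m; "ee_pos": TCP position; "tcp_rot": TCP orientation; "contact_force": force on the tool from outside, world axes, zero at the start; "ft_torque": the same for the moment, N m; "finger_gap": finger opening in m; "grasp_force": force on a finger pad.
Only numpy, scipy, OpenCV 4.12 (cv2) and the standard library are available. Lean on these libraries where they do the work, as an engineer would, in place of code of your own. Each camera call takes 0.05 s, during which the arm holds its last target. There are 200 camera calls.

## Working session

There is one attempt and no reset: what is moved stays moved. The work goes in short steps, Python scripts to look and compute and a tool call to move; the robot and the scene stay as the last step left them, time stands still between calls to the robot, and variables do not carry over. Pictures are saved under pics/ and viewed, at most 14 in all, crops included, and the job is handed in when it is done.

Besides the shell and the picture viewer there is one more tool, called after "Call:" as name([rows], argument=value, ...), one row to a line, values as JSON. play_rows: Moves the arm, as the interface text tells. Shifts and turns lie within -1 to 1; 1 stands for 250 mm of shift or pi rad of turn. Its arguments: {"type":"object","properties":{"deltas":{"type":"array","items":{"type":"array","items":{"type":"array","items":{"type":"number"}}}}},"required":["deltas"]}

```bash
mkdir -p pics; python3 - <<'E'
from plant import readout, vision
import cv2
for n in("top","scene"):
    im=vision.capture(n); cv2.imwrite(f"pics/{n}0.png",im[:,:,::-1])
    print(n,vision.camera_info(n))
print(vision.camera_info("wrist")); print(readout.observe())
E
```

```text
top {'fx': 513.164635899635, 'fy': 513.164635899635, 'cx': 325.34601354955157, 'cy': 237.0577290703871, 'rvec': array([ 2.13365785, -2.1207522 ,  0.12101683]), 'tvec': array([0.01577567, 0.46700397, 0.97802379])}
scene {'fx': 503.1712791970059, 'fy': 503.1712791970059, 'cx': 315.8213130604136, 'cy': 227.7233616590702, 'rvec': array([ 2.3202847 ,  0.63681522, -0.26330566]), 'tvec': array([-0.38126399, -0.12148605,  1.18788986])}
{'fx': 331.03693100280736, 'fy': 331.03693100280736, 'cx': 316.2008827217258, 'cy': 240.20583676996446, 'tool_from_camera': array([[ 3.46958891e-04, -9.53114902e-01, -3.02608434e-01,
         7.71926605e-02],
       [ 9.99999791e-01,  1.65535701e-04,  6.25178461e-04,
         1.02558235e-03],
       [-5.45774409e-04, -3.02608587e-01,  9.53114760e-01,
        -1.42833383e-01],
       [ 0.00000000e+00,  0.00000000e+00,  0.00000000e+00,
         1.00000000e+00]])}
{'time_s': 0.1, 'joints': array([-1.44582174e+00,  2.59272045e-01,  1.53598526e+00,  5.32898340e-06,
        1.34802417e+00, -2.02791151e-01]), 'dq': array([ 1.07967215e-03, -1.70067845e-03, -2.02173658e-03, -1.58225466e-03,
       -6.80302276e-04,  7.72704690e-05]), 'joint_torque': array([ 4.16555573e-03, -4.46963239e+01, -2.91249347e+01, -1.12447556e-04,
        6.30727780e-03, -1.08233985e-05]), 'ee_pos': array([ 0.17702732, -0.52021718,  0.23055214]), 'tcp_rot': array([ 9.86600976e-01,  1.63149627e-01,  3.54424197e-05, -8.43669343e-04]), 'contact_force': array([ 0.71942596,  0.77680847, -0.24118397]), 'ft_torque': array([-0.02361153,  0.00455313, -0.03014948]), 'grasp_force': 0.0, 'finger_gap': 0.08553933566640556}
```

View pics/top0.png

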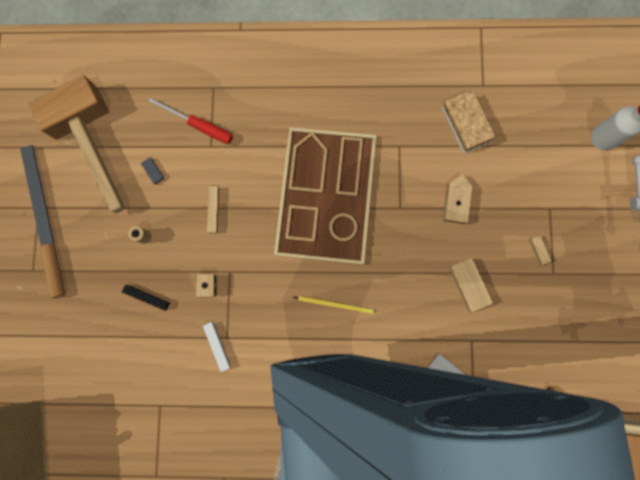

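View pics/scene0.png

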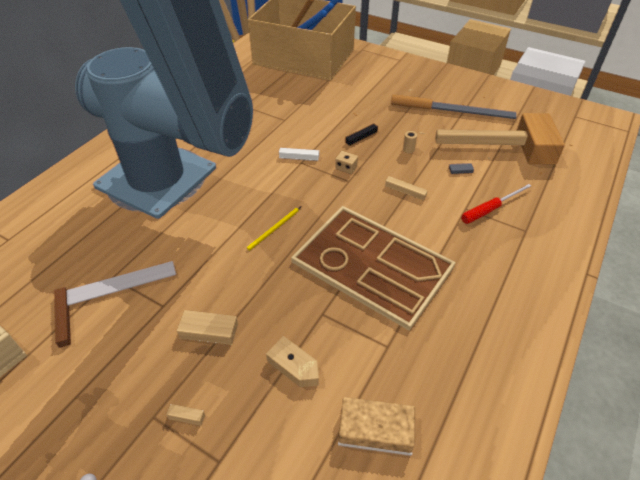

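Candidates in the top image:
- **Hull:** (459,200), with a pointed bow and a hole. The blank at (472,285) has neither.
- **Keel:** (213,210), long plain beech. The offcut at (541,250) is short, and the black (146,297) and white (217,347) strips are excluded.
- **Cabin:** (205,285).
- **Funnel:** (137,234).
- **Recesses:** hull (309,163), keel (349,166), cabin (302,223), funnel (343,227).

Next I'll measure these and confirm them in one crop.

```bash
cat > h.py <<'E'
from plant import readout, vision, spotter
import numpy as np, cv2
from scipy.optimize import minimize
from scipy.spatial.transform import Rotation as R
def cam(n):
    c=vision.camera_info(n); K=np.array([[c['fx'],0,c['cx']],[0,c['fy'],c['cy']],[0,0,1]])
    if 'rvec' in c: return K,R.from_rotvec(c['rvec']).as_matrix(),np.array(c['tvec'])
    s=readout.observe(); T=np.eye(4); T[:3,:3]=R.from_quat(s['tcp_rot']).as_matrix(); T[:3,3]=s['ee_pos']
    E=np.linalg.inv(T@c['tool_from_camera']); return K,E[:3,:3],E[:3,3]
def unproj(C,uv,z):
    K,r,t=C; o=-r.T@t; d=r.T@np.linalg.inv(K)@np.array([uv[0],uv[1],1]); return o+d*(z-o[2])/d[2]
def proj(C,P):
    K,r,t=C; p=(K@(r@P.T+t[:,None])).T; return p[:,:2]/p[:,2:]
def rect(a,b): return np.array([[a,b],[a,-b],[-a,-b],[-a,b]])/2000.
SH={'hull_mid':(np.array([[-48,-22],[26,-22],[48,0],[26,22],[-48,22]])/1000.,0,.026),
 'cabin_mid':(rect(44,34),0,.032),'keel_mid':(rect(96,18),0,.018),
 'funnel_mid':(np.array([[15*np.cos(a),15*np.sin(a)] for a in np.linspace(0,6.28,24)])/1000,0,.046)}
for n in('hull','cabin','funnel','keel'): SH[n+'_nest']=(rect(128,84),.011,.0111)
def verts(n,p):
    s,z0,z1=SH[n]; c,q=np.cos(p[2]),np.sin(p[2]); xy=s@np.array([[c,q],[-q,c]])+p[:2]
    return np.vstack([np.c_[xy,np.full(len(xy),z)] for z in(z0,z1)])
def fit(C,n,mask,yaws=(0,.4,-.4,.8,-.8,1.2,-1.2,1.57)):
    ys,xs=np.nonzero(mask); p0=unproj(C,(xs.mean(),ys.mean()),np.mean(SH[n][1:])); S=4
    x0,y0=xs.min()-15,ys.min()-15; w,h=xs.max()+15-x0,ys.max()+15-y0
    pad=np.zeros((h,w),np.float32); sub=mask[max(y0,0):y0+h,max(x0,0):x0+w]
    pad[max(-y0,0):max(-y0,0)+sub.shape[0],max(-x0,0):max(-x0,0)+sub.shape[1]]=sub
    big=cv2.resize(pad,(w*S,h*S),interpolation=cv2.INTER_NEAREST)
    def cost(q):
        p=[q[0]/100,q[1]/100,q[2]/4]
        pts=(proj(C,verts(n,p))+.5-[x0,y0])*S
        im=np.zeros(big.shape,np.uint8); cv2.fillConvexPoly(im,cv2.convexHull(np.round(pts*16).astype(np.int32)),1,shift=4)
        return 1-(im*big).sum()/np.maximum(im,big).sum()
    best=None
    for y in yaws:
        st=np.array([p0[0]*100,p0[1]*100,y*4])
        r=minimize(cost,st,method='Nelder-Mead',options=dict(initial_simplex=st+np.vstack([np.zeros(3),np.eye(3)*.6]),xatol=.005,fatol=1e-4))
        if best is None or r.fun<best.fun: best=r
    return best.x/[100,100,4],best.fun
E
python3 - <<'E'
from h import *
im=vision.capture("top").copy(); C=cam("top")
for n in SH:
    for m in spotter.masks_of("top",n)[:4]:
        if m['score']<.3: continue
        p,f=fit(C,n,m['mask'],(0,1.57) if 'nest' in n else (0,.4,-.4,1.2,-1.2,1.57)); 
        if n=='hull_mid':
            p,f=fit(C,n,m['mask'],(0,.4,-.4))
        print(n,round(m['score'],2),m['bbox'],p.round(4),'cost',round(f,3))
        if f<.25: cv2.polylines(im,[np.round(proj(C,verts(n,p)[-len(SH[n][0]):])*16).astype(np.int32)],True,(0,255,0),1,shift=4)
cv2.imwrite("pics/c1.png",cv2.resize(im[110:330,110:520],(800,430),interpolation=cv2.INTER_CUBIC)[:,:,::-1])
E
```

```text
hull_mid 0.92 [443.4, 173.2, 28.0, 51.0] [ 0.5497 -0.2474 -0.1462] cost 0.037
cabin_mid 0.56 [198.3, 273.1, 18.5, 27.4] [0.37   0.2563 0.0058] cost 0.089
keel_mid 0.8 [121.6, 285.8, 46.9, 23.5] [0.3473 0.3821 1.2026] cost 0.093
keel_mid 0.67 [204.4, 326.1, 28.7, 44.3] [0.2511 0.2326 0.4228] cost 0.072
keel_mid 0.63 [207.6, 188.5, 13.4, 45.5] [ 0.527   0.2518 -0.0066] cost 0.094
funnel_mid 0.54 [128.4, 226.3, 19.6, 17.4] [ 0.471   0.394  -1.1409] cost 0.082
hull_nest 0.88 [285.2, 131.0, 47.2, 63.8] [0.6264 0.0558 3.0435] cost 0.03
hull_nest 0.63 [206.1, 187.8, 14.7, 46.3] [0.5314 0.1987 1.5657] cost 0.607
cabin_nest 0.77 [276.7, 194.7, 46.2, 62.3] [ 0.4986  0.0679 -0.0979] cost 0.035
cabin_nest 0.64 [199.8, 275.5, 17.6, 21.8] [0.3906 0.2142 1.5863] cost 0.647
funnel_nest 0.88 [318.6, 192.9, 49.4, 69.9] [ 0.4901 -0.0156  3.0465] cost 0.023
```

View pics/c1.png

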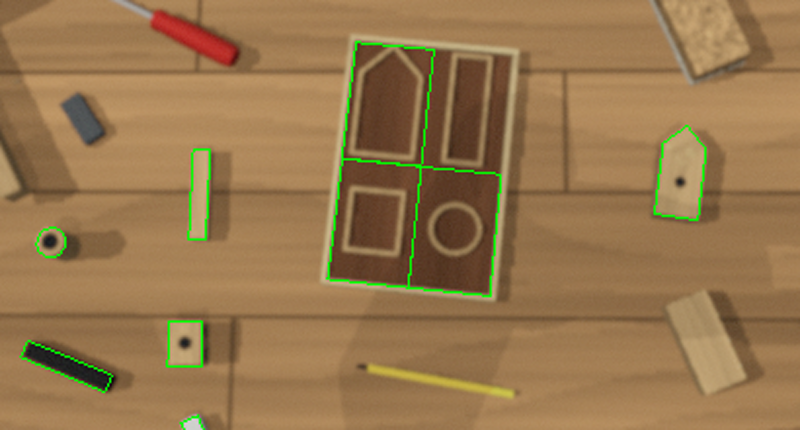

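The crop confirms all of them: the green outlines sit on the hull, keel strip at (213,210), cabin, funnel and three plates. By symmetry the keel plate is at (0.618, -0.028), with nest yaw -0.098. I'll start with the hull.

```bash
cat >> h.py <<'E'
def go(*targets):
    s=readout.observe(); q=R.from_quat(s['tcp_rot']); M=q.as_matrix()
    print('t',s['time_s'],s['ee_pos'].round(4),'gap',round(s['finger_gap'],4))
    for x,y,z,psi in targets:
        d=M.T@(np.array([x,y,z])-s['ee_pos'])/.25
        T=np.array([[np.cos(psi),np.sin(psi),0],[np.sin(psi),-np.cos(psi),0],[0,0,-1]])
        print(d.round(3),((q.inv()*R.from_matrix(T)).as_rotvec()/np.pi).round(4))
E
python3 -c "
from h import *
go((.36,-.4,.2,-.146),(.545,-.247,.13,-.146))"
```

```text
t 0.55 [ 0.1771 -0.5207  0.2313] gap 0.0851
[ 0.848 -0.222  0.125] [-0.      0.      0.1508]
[ 1.746 -0.563  0.405] [-0.      0.      0.1508]
```

Call:
play_rows([
  [[-1,0.24,-0.06,0.03,0,0,0.05],[-1,0.48,-0.12,0.07,0,0,0.1],[-1,0.72,-0.19,0.11,0,0,0.151],[-1,0.85,-0.22,0.125,0,0,0.151],[-1,0.85,-0.22,0.125,0,0,0.151]],
])

```text
time_s: 1.18
ee_pos: [0.3623, -0.3984, 0.1998]
tcp_rot: [0.997, -0.071, -0.0, -0.0]
contact_force: [0.5, -0.3, -0.4]
finger_gap: 0.0857
grasp_force: 0.0
```

```bash
python3 -c "
from h import *
go((.545,-.247,.13,-.146),(.545,-.247,.01,-.146))"
```

```text
t 1.175 [ 0.3623 -0.3984  0.1998] gap 0.0857
[ 0.637 -0.703  0.279] [-0.0003  0.      0.0011]
[ 0.637 -0.702  0.759] [-0.0003  0.      0.0011]
```

Call:
play_rows([
  [[-1,0.16,-0.176,0.07,0,0,0],[-1,0.32,-0.352,0.14,0,0,0],[-1,0.48,-0.53,0.21,0,0,0],[-1,0.637,-0.703,0.28,0,0,0],[-1,0.637,-0.703,0.28,0,0,0]],
])

```text
time_s: 1.8
ee_pos: [0.545, -0.2471, 0.1284]
tcp_rot: [0.997, -0.071, -0.001, -0.001]
contact_force: [-0.1, -0.5, -0.2]
finger_gap: 0.0854
grasp_force: 0.0
```

```bash
python3 - <<'E'
from h import *
C=cam("wrist"); im=vision.capture("wrist").copy()
for m in spotter.masks_of("wrist","hull_mid")[:2]:
    p,f=fit(C,"hull_mid",m['mask'],(-.15,)); print(m['score'],m['bbox'],p.round(4),f)
    cv2.polylines(im,[np.int32(proj(C,verts("hull_mid",p)[-5:]))],True,(0,255,0),1)
cv2.imwrite("pics/w1.png",im[:,:,::-1]); go((.545,-.247,.01,-.146))
E
```

```text
0.74 [284.3, 172.0, 59.6, 121.8] [ 0.5494 -0.2469 -0.1498] 0.026385784149169922
t 1.9 [ 0.5434 -0.2502  0.1299] gap 0.0855
[ 0.005 -0.014  0.479] [0.0002 0.0003 0.0002]
```

View pics/w1.png

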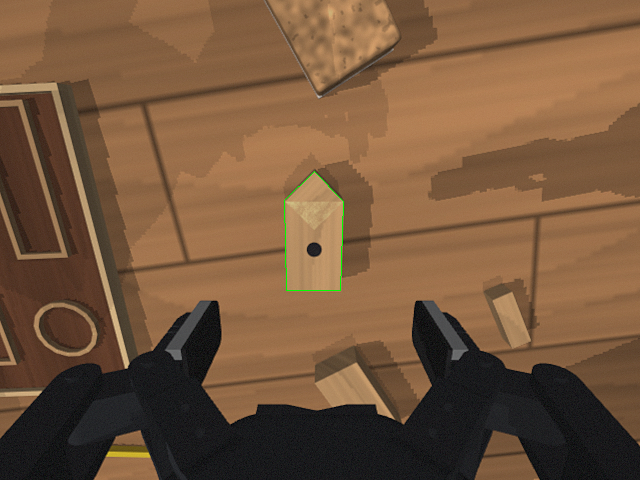

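Call:
play_rows([
  [[-1,0.0,-0.005,0.2,0,0,0],[-1,0.0,-0.005,0.36,0,0,0],[-1,0.0,-0.005,0.44,0,0,0],[-1,0.0,-0.005,0.475,0,0,0],[0.3,0.0,-0.005,0.475,0,0,0]],
])

```text
time_s: 2.52
ee_pos: [0.5435, -0.2498, 0.0118]
tcp_rot: [0.997, -0.074, 0.0, 0.0]
contact_force: [0.5, -0.4, -0.4]
finger_gap: 0.0699
grasp_force: 0.0
```

Call:
play_rows([
  [[1,0,0,0,0,0,0],[1,0,0,0,0,0,0],[1,0,0,0,0,0,0],[1,0,0,0,0,0,0],[1,0,0,0,0,0,0]],
])

```text
time_s: 3.15
ee_pos: [0.545, -0.2493, 0.0131]
tcp_rot: [0.997, -0.073, 0.001, 0.001]
contact_force: [-1.6, 0.0, 5.2]
finger_gap: 0.0424
grasp_force: 62.7
```

```bash
python3 -c "
from h import *
go((.545,-.2485,.1,-.146),(.6214,.0563,.1,-.098),(.6214,.0563,.0245,-.098))"
```

```text
t 3.15 [ 0.545  -0.2493  0.0131] gap 0.0424
[ 0.001 -0.002 -0.347] [ 0.0006 -0.0009 -0.0001]
[ 0.125 -1.253 -0.349] [ 0.0006 -0.0009 -0.0154]
[ 0.124 -1.254 -0.047] [ 0.0006 -0.0009 -0.0154]
```

Call:
play_rows([
  [[1,0,0,-0.17,0,0,0],[1,0,0,-0.34,0,0,0],[1,0.02,-0.2,-0.36,0,0,0],[1,0.04,-0.4,-0.36,0,0,-0.008],[1,0.06,-0.6,-0.36,0,0,-0.015]],
])

```text
time_s: 3.78
ee_pos: [0.5811, -0.1009, 0.1021]
tcp_rot: [0.999, -0.05, 0.001, 0.0]
contact_force: [0.4, 0.2, -0.7]
finger_gap: 0.0427
grasp_force: 61.9
```

```bash
python3 -c "
from h import *
go((.6214,.0563,.1,-.098),(.6214,.0563,.0245,-.098))"
```

```text
t 3.775 [ 0.5811 -0.1009  0.1021] gap 0.0427
[ 0.098 -0.642  0.008] [ 0.0001 -0.0004 -0.0004]
[ 0.098 -0.642  0.31 ] [ 0.0001 -0.0004 -0.0004]
```

Call:
play_rows([
  [[1,0.025,-0.2,0,0,0,0],[1,0.055,-0.4,0,0,0,0],[1,0.098,-0.642,0.02,0,0,0],[1,0.098,-0.642,0.1,0,0,0],[1,0.098,-0.642,0.1,0,0,0]],
])

```text
time_s: 4.4
ee_pos: [0.6196, 0.0562, 0.0749]
tcp_rot: [0.999, -0.049, -0.002, 0.0]
contact_force: [0.4, -1.2, -1.7]
finger_gap: 0.0422
grasp_force: 61.9
```

```bash
python3 - <<'E'
from h import *
go((.6214,.0563,.0245,-.098))
C=cam("wrist"); im=vision.capture("wrist").copy()
n=(.6264,.0558,-.098); SH['r']=(rect(128,84),.011,.0111)
cv2.polylines(im,[np.int32(proj(C,verts("r",n)[-4:]))],True,(0,255,0),1)
go((.6214,.0563,.0245,-.098))
cv2.imwrite("pics/w2.png",im[:,:,::-1])
E
```

```text
t 4.4 [0.6196 0.0562 0.0749] gap 0.0422
[ 0.008 -0.001  0.202] [0.0001 0.0011 0.0002]
t 4.45 [0.6203 0.0553 0.0759] gap 0.0421
[ 0.004 -0.004  0.206] [ 0.0001  0.0005 -0.0002]
```

View pics/w2.png

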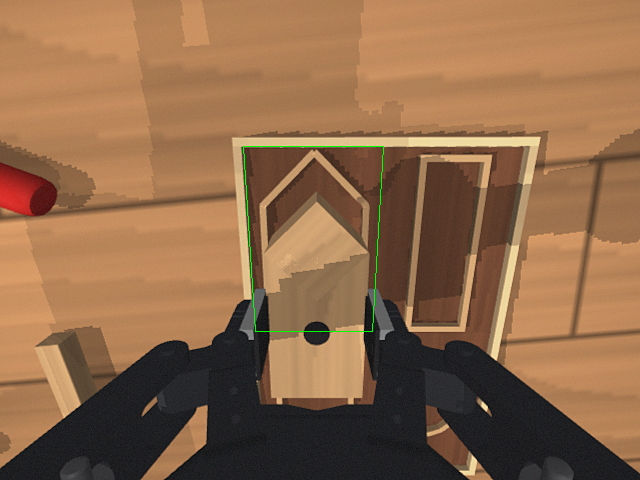

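Call:
play_rows([
  [[1,0.005,-0.002,0.08,0,0,0],[1,0.005,-0.002,0.15,0,0,0],[1,0.005,-0.002,0.185,0,0,0],[1,0.005,-0.002,0.2,0,0,0],[1,0.005,-0.002,0.2,0,0,0]],
])

```text
time_s: 5.08
ee_pos: [0.6224, 0.0553, 0.0264]
tcp_rot: [0.999, -0.05, 0.0, -0.0]
contact_force: [-0.2, 0.2, -1.1]
finger_gap: 0.0424
grasp_force: 61.9
```

Not in contact yet, so I'll lower it 2 mm more and release.

Call:
play_rows([
  [[1,0,0,0.008,0,0,0],[1,0,0,0.008,0,0,0],[-0.45,0,0,0.008,0,0,0],[-0.45,0,0,0.008,0,0,0],[-0.45,0,0,0.008,0,0,0]],
])

```text
time_s: 5.7
ee_pos: [0.6224, 0.0555, 0.0245]
tcp_rot: [0.999, -0.05, 0.0, -0.0]
contact_force: [0.2, -0.8, 0.7]
finger_gap: 0.0618
grasp_force: 0.0
```

Call:
play_rows([
  [[-0.45,0,0,-0.1,0,0,0],[-0.45,0,0,-0.35,0,0,0],[-1,0.0,0,-0.4,0,0,0],[-1,0,0,-0.4,0,0,0],[-1,0,0,-0.4,0,0,0]],
])

```text
time_s: 6.32
ee_pos: [0.6211, 0.0556, 0.1225]
tcp_rot: [0.999, -0.05, -0.002, -0.0]
contact_force: [0.3, -0.1, 0.1]
finger_gap: 0.085
grasp_force: 0.0
```

```bash
python3 - <<'E'
from h import *
go((.527,.2518,.13,0),(.527,.2518,.005,0))
C=cam("wrist"); im=vision.capture("wrist").copy()
cv2.imwrite("pics/w3.png",im[:,:,::-1])
E
```

```text
t 6.325 [0.6211 0.0556 0.1225] gap 0.085
[-0.453 -0.744 -0.029] [-0.      0.001  -0.0317]
[-0.451 -0.744  0.471] [-0.      0.001  -0.0317]
```

View pics/w3.png

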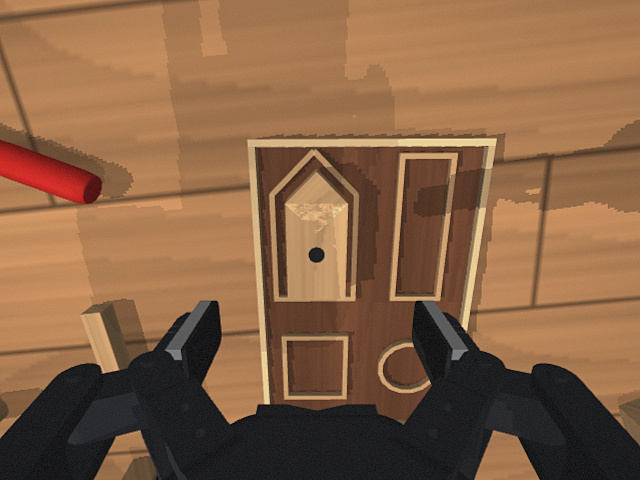

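The hull sits inside its recess at (316,240). Next is the keel.

Call:
play_rows([
  [[-1,-0.11,-0.19,-0.02,0,0,-0.015],[-1,-0.22,-0.37,-0.03,0,0,-0.032],[-1,-0.34,-0.56,-0.03,0,0,-0.032],[-1,-0.452,-0.744,-0.03,0,0,-0.032],[-1,-0.452,-0.744,-0.03,0,0,-0.032]],
])

```text
time_s: 7.0
ee_pos: [0.5252, 0.2548, 0.1301]
tcp_rot: [1.0, 0.003, -0.002, 0.0]
contact_force: [0.7, 0.9, 0.4]
finger_gap: 0.0855
grasp_force: 0.0
```

```bash
python3 - <<'E'
from h import *
C=cam("wrist"); im=vision.capture("wrist")
for m in spotter.masks_of("wrist","keel_mid")[:3]:
    p,f=fit(C,"keel_mid",m['mask'],(0,.2)); print(m['score'],m['bbox'],p.round(4),f)
go((.527,.2518,.006,0))
E
```

```text
0.94 [308.0, 172.8, 23.8, 116.0] [0.5264 0.2509 0.0023] 0.04822129011154175
0.76 [209.5, 395.1, 33.4, 27.0] [ 0.3824  0.3374 -0.0948] 0.6408346891403198
t 7.1 [0.5276 0.2519 0.1305] gap 0.0853
[-0.001 -0.     0.498] [0.0003 0.0006 0.0009]
```

Call:
play_rows([
  [[-1,0,0,0.2,0,0,0],[-1,0,0,0.38,0,0,0],[-1,0,0,0.46,0,0,0],[-0.2,0,0,0.492,0,0,0],[0.3,0,0,0.492,0,0,0]],
])

```text
time_s: 7.72
ee_pos: [0.5288, 0.2508, 0.0084]
tcp_rot: [1.0, -0.0, -0.0, 0.0]
contact_force: [-0.5, 0.4, 0.2]
finger_gap: 0.0515
grasp_force: 0.0
```

Call:
play_rows([
  [[1,0,0,0,0,0,0],[1,0,0,0,0,0,0],[1,0,0,0,0,0,0],[1,0,0,0,0,0,0],[1,0,0,0,0,0,0]],
])

```text
time_s: 8.35
ee_pos: [0.5294, 0.252, 0.0103]
tcp_rot: [1.0, 0.001, 0.001, -0.0]
contact_force: [-0.6, -0.9, 5.1]
finger_gap: 0.0163
grasp_force: 60.3
```

Call:
play_rows([
  [[1,0,0,0,0,0,0],[1,0,0,-0.05,0,0,0],[1,0,0,-0.2,0,0,0],[1,0,0,-0.38,0,0,0],[1,0,0,-0.38,0,0,0]],
])

```text
time_s: 8.98
ee_pos: [0.5311, 0.2527, 0.1086]
tcp_rot: [1.0, 0.001, 0.004, -0.001]
contact_force: [1.0, -1.2, 0.0]
finger_gap: 0.0158
grasp_force: 59.6
```

```bash
python3 -c "
from h import *
go((.572,.12,.1,-.05),(.6185,-.0275,.1,-.098))"
```

```text
t 8.975 [0.5311 0.2527 0.1086] gap 0.0158
[0.162 0.531 0.035] [-0.0008 -0.0027  0.0163]
[0.348 1.121 0.035] [-0.0009 -0.0027  0.0316]
```

Call:
play_rows([
  [[1,0.06,0.2,0.02,0,0,0.008],[1,0.12,0.4,0.02,0,0,0.016],[1,0.19,0.6,0.02,0,0,0.024],[1,0.25,0.8,0.02,0,0,0.0316],[1,0.31,1.0,0.02,0,0,0.0316]],
])

```text
time_s: 9.6
ee_pos: [0.6058, 0.0005, 0.0981]
tcp_rot: [0.999, -0.049, -0.001, -0.0]
contact_force: [0.3, 0.4, 0.1]
finger_gap: 0.0157
grasp_force: 59.5
```

```bash
python3 -c "
from h import *
go((.6195,-.0277,.06,-.098))"
```

```text
t 9.6 [6.058e-01 5.000e-04 9.810e-02] gap 0.0157
[0.066 0.107 0.152] [-0.0001  0.0004 -0.0001]
```

Call:
play_rows([
  [[1,0.05,0.107,0,0,0,0],[1,0.066,0.107,0.08,0,0,0],[1,0.066,0.107,0.15,0,0,0],[1,0.066,0.107,0.15,0,0,0],[1,0.066,0.107,0.15,0,0,0]],
])

```text
time_s: 10.22
ee_pos: [0.6195, -0.0251, 0.061]
tcp_rot: [0.999, -0.048, -0.0, -0.0]
contact_force: [1.0, 0.1, 0.1]
finger_gap: 0.016
grasp_force: 59.5
```

```bash
python3 - <<'E'
from h import *
go((.6195,-.0277,.021,-.098))
C=cam("wrist"); im=vision.capture("wrist").copy()
cv2.imwrite("pics/w4.png",im[:,:,::-1])
go((.6195,-.0277,.021,-.098))
E
```

```text
t 10.225 [ 0.6195 -0.0251  0.061 ] gap 0.016
[0.001 0.01  0.16 ] [-0.0001  0.0003  0.0004]
t 10.275 [ 0.62   -0.0254  0.0616] gap 0.0161
[-0.001  0.009  0.162] [-0.     -0.0001  0.0004]
```

View pics/w4.png

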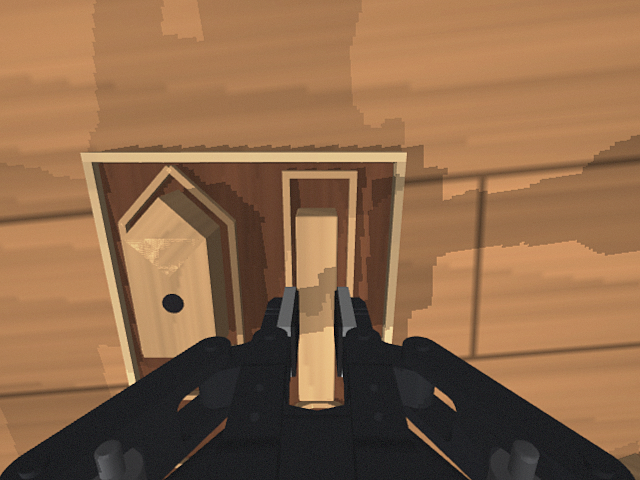

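Call:
play_rows([
  [[1,0,0.009,0.05,0,0,0],[1,0,0.009,0.11,0,0,0],[1,0,0.009,0.14,0,0,0],[1,0,0.009,0.156,0,0,0],[1,0,0.009,0.156,0,0,0]],
])

```text
time_s: 10.9
ee_pos: [0.6197, -0.0287, 0.0221]
tcp_rot: [0.999, -0.049, -0.0, -0.0]
contact_force: [0.2, -0.2, -0.0]
finger_gap: 0.0158
grasp_force: 59.6
```

Call:
play_rows([
  [[1,0,0,0.004,0,0,0],[1,0,0,0.004,0,0,0],[0.2,0,0,0.004,0,0,0],[0.2,0,0,0.004,0,0,0],[0.2,0,0,0.004,0,0,0]],
])

```text
time_s: 11.52
ee_pos: [0.6198, -0.0286, 0.0214]
tcp_rot: [0.999, -0.049, 0.0, 0.0]
contact_force: [-0.7, -0.4, 0.2]
finger_gap: 0.0346
grasp_force: 0.0
```

Call:
play_rows([
  [[0.2,0,0,-0.05,0,0,0],[0.2,0,0,-0.2,0,0,0],[0.2,0,0,-0.4,0,0,0],[0.2,0,0,-0.42,0,0,0],[0.2,0,0,-0.42,0,0,0]],
])

```text
time_s: 12.15
ee_pos: [0.6199, -0.0287, 0.1272]
tcp_rot: [0.999, -0.049, 0.001, 0.0]
contact_force: [-0.4, -0.1, -1.3]
finger_gap: 0.0344
grasp_force: 0.0
```

```bash
python3 - <<'E'
from h import *
C=cam("wrist"); im=vision.capture("wrist").copy()
cv2.imwrite("pics/w5.png",im[:,:,::-1])
go((.48,.13,.13,0),(.37,.2563,.13,0))
E
```

```text
t 12.2 [ 0.6191 -0.0285  0.1259] gap 0.0338
[-0.616 -0.576 -0.016] [-0.0001  0.0003 -0.0313]
[-1.103 -1.036 -0.015] [-0.0001  0.0003 -0.0313]
```

View pics/w5.png

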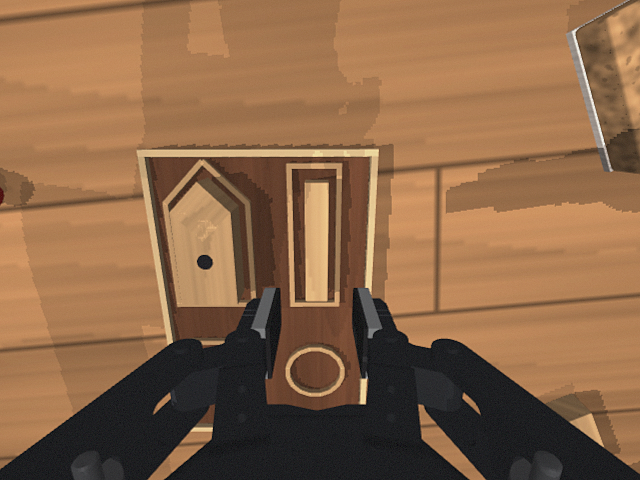

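The keel strip lies in its recess at (316,240). Next is the cabin.

Call:
play_rows([
  [[-1,-0.15,-0.15,0,0,0,-0.01],[-1,-0.32,-0.3,-0.01,0,0,-0.02],[-1,-0.49,-0.46,-0.01,0,0,-0.031],[-1,-0.66,-0.62,-0.01,0,0,-0.031],[-1,-0.83,-0.78,-0.01,0,0,-0.031]],
])

```text
time_s: 12.82
ee_pos: [0.4298, 0.1867, 0.1273]
tcp_rot: [1.0, -0.001, -0.002, 0.0]
contact_force: [0.0, 1.0, 1.0]
finger_gap: 0.0851
grasp_force: 0.0
```

```bash
python3 -c "
from h import *
go((.37,.2563,.13,0.0))"
```

```text
t 12.825 [0.4298 0.1867 0.1273] gap 0.0851
[-0.24  -0.278 -0.01 ] [ 0.0001  0.001  -0.0004]
```

Call:
play_rows([
  [[-1,-0.12,-0.139,-0.01,0,0,0],[-1,-0.24,-0.278,-0.01,0,0,0],[-1,-0.24,-0.278,-0.01,0,0,0],[-1,-0.24,-0.278,-0.01,0,0,0],[-1,-0.24,-0.278,-0.01,0,0,0]],
])

```text
time_s: 13.45
ee_pos: [0.373, 0.2545, 0.1308]
tcp_rot: [1.0, -0.001, -0.0, 0.0]
contact_force: [0.8, 0.0, -0.3]
finger_gap: 0.0854
grasp_force: 0.0
```

```bash
python3 - <<'E'
from h import *
C=cam("wrist"); im=vision.capture("wrist")
for m in spotter.masks_of("wrist","cabin_mid")[:3]:
    p,f=fit(C,"cabin_mid",m['mask'],(0,.2,-.2)); print(m['score'],m['bbox'],p.round(4),f)
go((.37,.2563,.013,0))
E
```

```text
0.8 [288.7, 209.4, 44.4, 64.4] [0.3701 0.2555 0.0586] 0.032655179500579834
t 13.55 [0.3731 0.2545 0.1311] gap 0.0854
[-0.012 -0.007  0.472] [ 0.0001  0.0001 -0.0008]
```

Call:
play_rows([
  [[-1,-0.012,-0.006,0.2,0,0,-0.013],[-1,-0.012,-0.006,0.38,0,0,-0.013],[-1,-0.012,-0.006,0.45,0,0,-0.013],[-0.2,-0.012,-0.006,0.472,0,0,-0.013],[0.1,-0.012,-0.006,0.472,0,0,-0.013]],
])

```text
time_s: 14.18
ee_pos: [0.3699, 0.2566, 0.0135]
tcp_rot: [1.0, 0.02, 0.0, -0.0]
contact_force: [0.3, -0.1, -1.0]
finger_gap: 0.0515
grasp_force: 0.0
```

Call:
play_rows([
  [[1,0,0,0,0,0,0],[1,0,0,0,0,0,0],[1,0,0,0,0,0,0],[1,0,0,0,0,0,0],[1,0,0,0,0,0,0]],
])

```text
time_s: 14.8
ee_pos: [0.3705, 0.2572, 0.0145]
tcp_rot: [1.0, 0.02, 0.001, -0.0]
contact_force: [0.8, -1.0, 7.2]
finger_gap: 0.0324
grasp_force: 60.7
```

Call:
play_rows([
  [[1,0,0,0,0,0,0],[1,0,0,-0.05,0,0,0],[1,0,0,-0.2,0,0,0],[1,0,0,-0.36,0,0,0],[1,0,0,-0.36,0,0,0]],
])

```text
time_s: 15.42
ee_pos: [0.3715, 0.2578, 0.1068]
tcp_rot: [1.0, 0.02, 0.003, -0.001]
contact_force: [-0.1, -0.2, -0.4]
finger_gap: 0.0326
grasp_force: 59.8
```

```bash
python3 -c "
from h import *
go((.4986,.0679,.1,-.098))"
```

```text
t 15.425 [0.3715 0.2578 0.1068] gap 0.0326
[0.477 0.78  0.029] [-0.0009 -0.0021  0.044 ]
```

Call:
play_rows([
  [[1,0.12,0.19,0.01,0,0,0.015],[1,0.24,0.38,0.02,0,0,0.03],[1,0.36,0.58,0.025,0,0,0.044],[1,0.477,0.78,0.025,0,0,0.044],[1,0.477,0.78,0.025,0,0,0.044]],
])

```text
time_s: 16.05
ee_pos: [0.4983, 0.0633, 0.0967]
tcp_rot: [0.999, -0.052, 0.0, 0.0]
contact_force: [-0.4, -0.1, -0.7]
finger_gap: 0.0325
grasp_force: 59.9
```

```bash
python3 -c "
from h import *
go((.4986,.0679,.0265,-.098))"
```

```text
t 16.05 [0.4983 0.0633 0.0967] gap 0.0325
[-0.001 -0.018  0.281] [ 0.0002 -0.0003 -0.0017]
```

Call:
play_rows([
  [[1,0,-0.016,0.1,0,0,-0.001],[1,0,-0.016,0.18,0,0,-0.001],[1,0,-0.016,0.22,0,0,-0.001],[1,0,-0.016,0.22,0,0,-0.001],[1,0,-0.016,0.22,0,0,-0.001]],
])

```text
time_s: 16.68
ee_pos: [0.497, 0.071, 0.0426]
tcp_rot: [0.999, -0.047, 0.0, -0.0]
contact_force: [0.9, 0.6, 0.1]
finger_gap: 0.0327
grasp_force: 59.9
```

```bash
python3 -c "
from h import *
go((.4986,.0679,.026,-.098))"
```

```text
t 16.675 [0.497  0.071  0.0426] gap 0.0327
[0.007 0.012 0.066] [-0.     -0.0003  0.0011]
```

Call:
play_rows([
  [[1,0.003,0.006,0.03,0,0,0],[1,0.003,0.006,0.05,0,0,0],[1,0.003,0.006,0.064,0,0,0],[1,0.003,0.006,0.064,0,0,0],[1,0.003,0.006,0.064,0,0,0]],
])

```text
time_s: 17.3
ee_pos: [0.4973, 0.0692, 0.026]
tcp_rot: [0.999, -0.048, -0.0, -0.0]
contact_force: [-1.2, 0.1, 0.4]
finger_gap: 0.0329
grasp_force: 60.0
```

Call:
play_rows([
  [[1,0,0,0.003,0,0,0],[1,0,0,0.003,0,0,0],[-0.2,0,0,0.003,0,0,0],[-0.2,0,0,0.003,0,0,0],[-0.2,0,0,0.003,0,0,0]],
])

```text
time_s: 17.92
ee_pos: [0.4973, 0.0692, 0.0252]
tcp_rot: [0.999, -0.048, -0.0, -0.0]
contact_force: [-0.4, 1.1, -0.1]
finger_gap: 0.0513
grasp_force: 0.0
```

Call:
play_rows([
  [[-0.2,0,0,-0.05,0,0,0],[-0.2,0,0,-0.2,0,0,0],[-0.2,0,0,-0.4,0,0,0],[-0.2,0,0,-0.5,0,0,0],[-0.2,0,0,-0.5,0,0,0]],
])

```text
time_s: 18.55
ee_pos: [0.4991, 0.0691, 0.1533]
tcp_rot: [0.999, -0.047, 0.003, 0.0]
contact_force: [-0.0, 0.1, 0.1]
finger_gap: 0.0513
grasp_force: 0.0
```

```bash
python3 - <<'E'
from h import *
C=cam("wrist"); im=vision.capture("wrist").copy()
cv2.imwrite("pics/w6.png",im[:,:,::-1])
go((.471,.394,.15,0))
E
```

```text
t 18.6 [0.4978 0.0692 0.1515] gap 0.0516
[-0.23  -1.283  0.005] [ 0.     -0.0008 -0.0302]
```

View pics/w6.png

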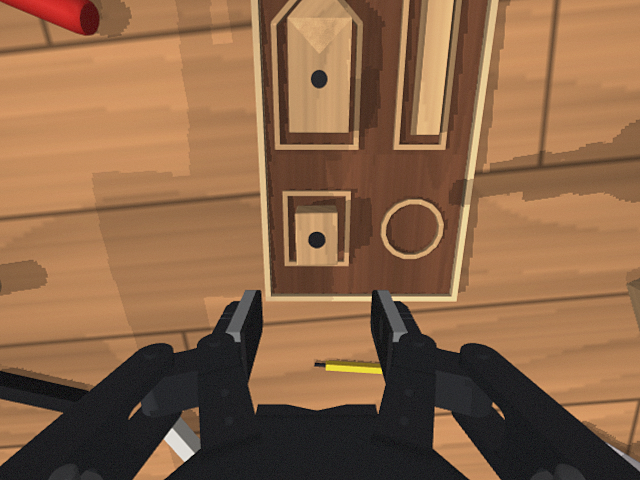

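The cabin is in its recess at (316,235). Last is the funnel.

Call:
play_rows([
  [[-0.8,-0.04,-0.2,0,0,0,-0.01],[-0.8,-0.08,-0.4,0,0,0,-0.02],[-0.8,-0.12,-0.6,0,0,0,-0.03],[-0.8,-0.16,-0.8,0,0,0,-0.03],[-0.8,-0.19,-1.0,0,0,0,-0.03]],
])

```text
time_s: 19.23
ee_pos: [0.4724, 0.3237, 0.1486]
tcp_rot: [1.0, -0.0, -0.001, 0.001]
contact_force: [0.8, -1.0, 0.6]
finger_gap: 0.077
grasp_force: 0.0
```

```bash
python3 -c "
from h import *
go((.471,.394,.15,0))"
```

```text
t 19.225 [0.4724 0.3237 0.1486] gap 0.077
[-0.006 -0.281 -0.006] [ 0.0004  0.0009 -0.0003]
```

Call:
play_rows([
  [[-0.8,0,-0.14,0,0,0,0],[-0.8,-0.006,-0.281,0,0,0,0],[-0.8,-0.006,-0.281,0,0,0,0],[-0.8,-0.006,-0.281,0,0,0,0],[-0.8,-0.006,-0.281,0,0,0,0]],
])

```text
time_s: 19.85
ee_pos: [0.4723, 0.3916, 0.1498]
tcp_rot: [1.0, -0.001, -0.001, 0.0]
contact_force: [0.1, -0.7, 0.0]
finger_gap: 0.0768
grasp_force: 0.0
```

```bash
python3 - <<'E'
from h import *
C=cam("wrist"); im=vision.capture("wrist").copy()
for m in spotter.masks_of("wrist","funnel_mid")[:3]:
    p,f=fit(C,"funnel_mid",m['mask'],(0,)); print(m['score'],m['bbox'],p.round(4),f)
cv2.imwrite("pics/w7.png",im[:,:,::-1])
go((p[0],p[1],.022,0))
E
```

```text
0.83 [293.1, 210.5, 39.3, 44.7] [0.4712 0.3943 0.0487] 0.04409587383270264
t 19.95 [0.4725 0.3918 0.1503] gap 0.0767
[-0.005 -0.01   0.513] [ 0.0001  0.0001 -0.0007]
```

View pics/w7.png

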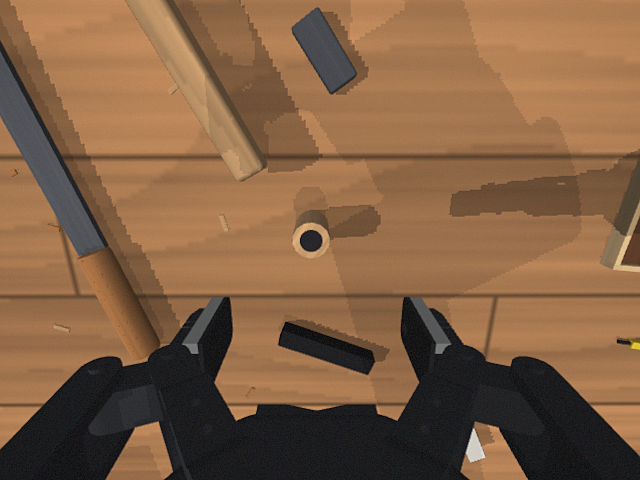

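The funnel stands upright at (311,238) and the space around it is clear for the fingers.

Call:
play_rows([
  [[-0.5,-0.005,-0.01,0.2,0,0,0],[-0.5,-0.005,-0.01,0.4,0,0,0],[-0.4,-0.005,-0.01,0.49,0,0,0],[-0.2,-0.005,-0.01,0.515,0,0,0],[0,-0.005,-0.01,0.515,0,0,0]],
])

```text
time_s: 20.58
ee_pos: [0.4716, 0.3952, 0.0221]
tcp_rot: [1.0, -0.001, 0.0, -0.0]
contact_force: [0.8, 0.6, 0.4]
finger_gap: 0.0425
grasp_force: 0.0
```

Call:
play_rows([
  [[1,0,0,0,0,0,0],[1,0,0,0,0,0,0],[1,0,0,0,0,0,0],[1,0,0,0,0,0,0],[1,0,0,0,0,0,0]],
])

```text
time_s: 21.2
ee_pos: [0.4723, 0.3959, 0.0233]
tcp_rot: [1.0, -0.0, 0.002, -0.001]
contact_force: [0.8, -1.0, 6.5]
finger_gap: 0.028
grasp_force: 59.4
```

Call:
play_rows([
  [[1,0,0,0,0,0,0],[1,0,0,-0.05,0,0,0],[1,0,0,-0.2,0,0,0],[1,0,0,-0.36,0,0,0],[1,0,0,-0.36,0,0,0]],
])

```text
time_s: 21.82
ee_pos: [0.4733, 0.3967, 0.1161]
tcp_rot: [1.0, -0.0, 0.003, -0.002]
contact_force: [-0.1, -0.7, -0.1]
finger_gap: 0.0279
grasp_force: 59.1
```

```bash
python3 -c "
from h import *
go((.49,-.0156,.115,-.0))"
```

```text
t 21.825 [0.4733 0.3967 0.1161] gap 0.0279
[ 0.068  1.649 -0.002] [-0.0013 -0.0022 -0.0002]
```

Call:
play_rows([
  [[1,0.01,0.2,0,0,0,0.01],[1,0.02,0.4,0,0,0,0.02],[1,0.03,0.6,0,0,0,0.031],[1,0.04,0.8,0,0,0,0.031],[1,0.05,1.0,0,0,0,0.031]],
])

```text
time_s: 22.45
ee_pos: [0.4825, 0.1438, 0.111]
tcp_rot: [0.999, -0.049, -0.001, 0.0]
contact_force: [-0.2, 0.5, 0.9]
finger_gap: 0.0281
grasp_force: 59.2
```

```bash
python3 -c "
from h import *
go((.49,-.0156,.1,-.098))"
```

```text
t 22.45 [0.4825 0.1438 0.111 ] gap 0.0281
[0.092 0.631 0.044] [0.0001 0.0004 0.    ]
```

Call:
play_rows([
  [[1,0.03,0.2,0,0,0,0],[1,0.06,0.4,0,0,0,0],[1,0.092,0.631,0.04,0,0,0],[1,0.092,0.631,0.15,0,0,0],[1,0.092,0.631,0.15,0,0,0]],
])

```text
time_s: 23.08
ee_pos: [0.4884, -0.0141, 0.072]
tcp_rot: [0.999, -0.05, -0.003, -0.001]
contact_force: [-1.3, 1.3, -0.4]
finger_gap: 0.028
grasp_force: 59.3
```

```bash
python3 - <<'E'
from h import *
vision.capture("top")
go((.49,-.0156,.0345,-.098))
E
```

```text
t 23.125 [ 0.4894 -0.0137  0.0732] gap 0.0281
[0.004 0.008 0.155] [-0.0002  0.0011 -0.0002]
```

Call:
play_rows([
  [[1,0.004,0.006,0.06,0,0,0],[1,0.004,0.006,0.11,0,0,0],[1,0.004,0.006,0.14,0,0,0],[1,0.004,0.006,0.15,0,0,0],[1,0.004,0.006,0.15,0,0,0]],
])

```text
time_s: 23.75
ee_pos: [0.4916, -0.0154, 0.0365]
tcp_rot: [0.999, -0.049, -0.0, -0.0]
contact_force: [0.1, 0.1, 0.1]
finger_gap: 0.0282
grasp_force: 59.3
```

Call:
play_rows([
  [[1,0,0,0.008,0,0,0],[1,0,0,0.008,0,0,0],[-0.1,0,0,0.008,0,0,0],[-0.1,0,0,0.008,0,0,0],[-0.1,0,0,0.008,0,0,0]],
])

```text
time_s: 24.38
ee_pos: [0.4917, -0.0156, 0.0347]
tcp_rot: [0.999, -0.049, 0.0, 0.0]
contact_force: [0.6, 0.3, -0.4]
finger_gap: 0.0473
grasp_force: 0.0
```

Call:
play_rows([
  [[-0.1,0,0,-0.05,0,0,0],[-0.1,0,0,-0.2,0,0,0],[-0.1,0,0,-0.4,0,0,0],[-0.1,-0.1,0,-0.6,0,0,0],[-0.1,-0.2,0,-0.7,0,0,0]],
])

```text
time_s: 25.0
ee_pos: [0.4425, -0.0109, 0.2132]
tcp_rot: [0.999, -0.049, 0.003, 0.001]
contact_force: [-0.4, -0.3, 0.2]
finger_gap: 0.0469
grasp_force: 0.0
```

Call:
play_rows([
  [[-0.1,-0.1,0.2,0,0,0,0],[-0.1,-0.2,0.4,0,0,0,0],[-0.1,-0.3,0.6,0,0,0,0],[-0.1,-0.3,0.8,0,0,0,0],[-0.1,-0.3,1.0,0,0,0,0]],
])

```text
time_s: 25.62
ee_pos: [0.3421, -0.2537, 0.2108]
tcp_rot: [0.999, -0.049, 0.001, 0.001]
contact_force: [0.5, -0.6, 0.5]
finger_gap: 0.0471
grasp_force: 0.0
```

```bash
python3 - <<'E'
from h import *
im=vision.capture("top"); C=cam("top")
N=dict(hull=(.6264,.0558),cabin=(.4986,.0679),funnel=(.4901,-.0156),keel=(.618,-.0277))
for k in N:
    n=k+'_mid'; s,a,b=SH[n]; SH[n]=(s,a+.011,b+.011)
    for m in spotter.masks_of("top",n)[:4]:
        p,f=fit(C,n,m['mask'],(-.1,)); d=np.hypot(*(p[:2]-N[k]))
        if d<.05: print(k,m['score'],p.round(4),'err',d.round(4),f)
cv2.imwrite("pics/t2.png",cv2.resize(im[110:280,250:510],(800,523),interpolation=cv2.INTER_CUBIC)[:,:,::-1])
E
```

```text
hull 0.58 [ 0.6276  0.0537 -0.0963] err 0.0024 0.04294145107269287
cabin 0.82 [ 0.4976  0.0684 -0.0711] err 0.0011 0.09639543294906616
funnel 0.75 [ 0.4907 -0.0167 -0.0222] err 0.0012 0.07412123680114746
keel 0.72 [ 0.6175 -0.0297 -0.0929] err 0.002 0.06440490484237671
```

View pics/t2.png

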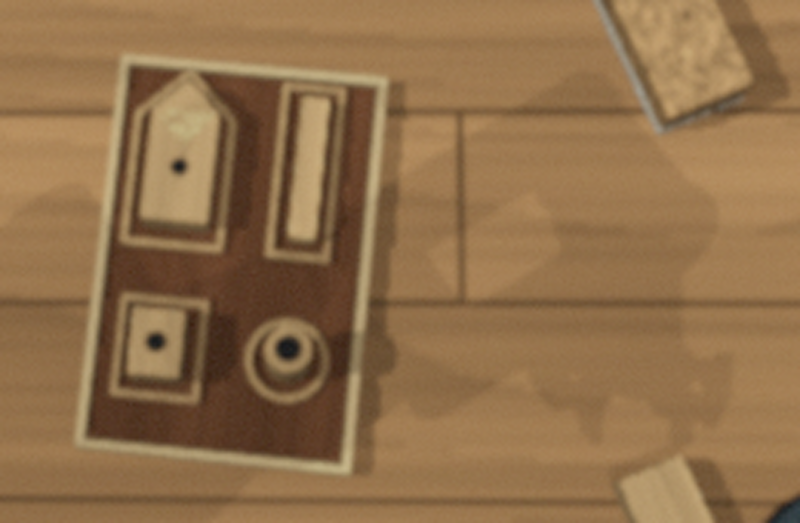

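All four parts sit inside their rims, within about 2.5 mm of centre, and the arm is clear.

```bash
python3 -c "
from plant import finish_job
print(finish_job())"
```

```text
the job is handed in; nothing more can be done
None
```

I packed the hull, cabin, funnel and keel strip into their own recesses, each measured within about 2.5 mm of centre, left the blank and offcut untouched, and handed the job in at about 26 s; no verdict came back.

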